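# Ready the watch timing machine

## Task

Get the timing machine ready to check this watch: turn its selector knob to the fourth click clockwise from the anticlockwise end stop (the yellow mark), and stand the pick-up stand, with the watch clamped in its head, on the dark damping pad with its whole foot on the pad. The stand is top-heavy, so keep it upright all the way and set it down gently; leave the other things on the bench where they are.

Things in the scene. Friction and masses are not known exactly. Their poses are not given: they have to be found in the camera images.
- pickup_head (a point): Centre of the dark box-shaped head of the loose cordless pick-up stand, 105 mm above the underside of its foot; z up along the column. The head is 64 mm along x and 50 mm wide along y, with flat sides from 92 to 118 mm above the underside: the place to grip, across y. On it a steel watch (43 mm, blue dial) between white jaws, top 132 mm up; a brass screw sticks out to 43 mm along +x.
- pickup: The same stand, one piece with its watch: 132 mm tall, about 0.33 kg, top-heavy (centre of mass 97 mm up), with a round aluminium foot 72 mm across, 10 mm thick, and a steel column 16 mm across. Origin: centre of the underside of its foot, z up along the column.
- pad_top (a point): Centre of the upper face of the square dark-grey damping pad, 130 x 130 mm, 16 mm thick, fixed on the bench; axes parallel to its edges, z up.
- pad: The same damping pad; origin: centre of its underside, on the bench.
- timer: Timing machine, a fixed pale-grey console 200 mm deep (x) and 260 mm wide (y); its deck slopes up 10 degrees away from the robot, from 65 mm high at the front to 100 mm at the back. Blue screen on the right as seen from the robot, black selector knob on the left; nothing on the deck but the knob stands higher than 4 mm. Origin: under its centre, on the bench, x to its back.
- selector_grip (a point): Grip point on the selector knob's axis: 7 mm below the top of its straight black grip bar, which stands 30 mm above a round skirt (62 mm across, its top 23 mm below this point). The bar is 58 mm long along the point's x and 14 mm thick along its y; its white line lies at the +x end and points at the marks. The z axis is the knob's axis, up out of the deck, 10 degrees off vertical. The point turns with the knob.
- selector (a joint): Angle of the selector, rad: 0 at the anticlockwise end stop (white line at the yellow mark), growing clockwise seen from above, to 3.14 at the other stop. It clicks every 0.524 rad (30 degrees): seven positions, a mark at each. About 0.15 N m takes it over to the next click; let go, it centres itself in the nearest click. It starts on a click short of the wanted one.
- jar: White lidded plastic jar, 64 mm across, 54 mm tall, standing near the pick-up stand. A bystander, to be left alone. Origin: centre of its underside.
- tape: Roll of striped tape (purple, white, green), 92 mm across, 49 mm tall, lying flat. A bystander, to be left alone. Origin: centre of its underside.
- spirit: Amber spirit bottle with black cap, 48 mm across, 130 mm tall, behind the timing machine. A bystander, to be left alone. Origin: centre of its underside.
- driver: Red-handled screwdriver, 120 mm long, lying on the bench near the robot. A bystander, to be left alone. Origin: centre of its underside.
- vise: Dark steel hand vise on a cream bench block, 130 x 65 mm, 49 mm tall. A bystander, to be left alone. Origin: centre of its underside.
- case: Pale flat parts case with small compartments, 110 x 75 x 18 mm. A bystander, to be left alone. Origin: centre of its underside.
- dome: Clear dust dome over a movement on a wooden disc, 80 mm across, 64 mm tall. A bystander, to be left alone. Origin: centre of its underside.

How it is judged (in metres and radians):
At the end, for the whole second after the job is handed in: The selector rests in its fourth click from the anticlockwise stop (2.094 rad, within 0.12), and the pick-up stand is released and still, upright (within 0.08 rad) on the damping pad with its whole foot on it (foot centre within 30 mm of the pad's centre along each pad edge) (value of joint selector between 1.97 and 2.22 rad and x of pickup in the frame of pad_top between -0.03 and 0.03 m and y of pickup in the frame of pad_top between -0.03 and 0.03 m and z of pickup in the frame of pad_top between -0.004 and 0.006 m and angle between pickup's own z axis and vertical below 0.08 rad and linear speed of pickup below 0.03 m/s); the robot touches nothing.
It fails at once if the pick-up stand leans more than 0.35 rad (angle between pickup's own z axis and vertical above 0.35 rad).
It fails at once if the pick-up stand is dropped or slammed onto the pad (more than 100 N, as when it falls about 20 mm) (contact force between pickup and pad above 100 N).
It fails at once if a bystander is moved more than 30 mm (distance of any of jar, tape, spirit, driver, vise, case, dome from where it was at the start of the episode above 0.03 m).
It also fails if it takes over 72 s, if anything falls off the work surface, if the arm or the gripper's body presses on something with over 40 N, if the wrist force passes 120 N, or if a joint passes its speed limit or range.

## Robot

A 7-joint arm with a two-finger parallel gripper is mounted at the origin on the work surface. World frame = base frame: x ahead of the robot, y to its left, z up, the work surface at z = 0. Lengths are in mm, angles in rad, forces in N, time in s.
With the tool pointing down it reaches from about 400 to 925 mm from the base axis. Payload 4.1 kg.
Tool frame: the origin (TCP) lies between the finger pads; the fingertips stand robot.tip_reach ahead of it and the grasp point (between the pads) lies 8 mm behind it (robot.tip_reach is the distance from the TCP to the fingertips, in mm); z points along the fingers, y is the line along which they close (so a half turn about z gives the same grasp; the last joint's range is limited). The gripper opens to 85 mm and grips with 20 to 120 N. Pads are 22 mm wide; open, the fingers measure 114 mm over their backs; the gripper's body (76 mm by 85 mm) begins 54 mm behind the grasp point. The pads swing forward as they close: fully open they stand 13 mm farther back than shut.
Start: joints at [1.11, 0.398, 0.045, 1.537, -0.019, 1.207, -0.051], TCP at [230.111, -607.94, 242.347] pointing down, gripper open.
Joint ranges: [-2.82, 2.82], [-0.49, 2.23], [-1.37, 1.46], [0, 2.46], [-1.36, 4.5], [0.23, 2], [-2.94, 2.94]. Speed limits (rad/s): [2.57, 2.57, 3.14, 3.14, 3.14, 3.14, 3.14].

## Interface

Orientations are given as [roll, pitch, yaw] about the fixed x, y, z axes, in that order (R = Rz(yaw) Ry(pitch) Rx(roll)).
In Python, from rig import telemetry, imaging, robot gives the robot as it stands. The module is installed in compiled form; this text tells all that it offers.
- The arm moves only by the tool move_arm, never from a script. Its argument "targets" is a list of rows, each a list of 7 numbers: the shift along the tool's x, y, z scaled (see below), then the turn, a rotation vector about the tool's x, y, z scaled (see below), then the closure in counts, from 0 (fully open) to 255 (shut). In form: [[dx, dy, dz, ax, ay, az, claw], ...]. A call has 1 to 5 rows; each row is the pose to reach, as a shift and turn from the pose commanded when the call began, along the tool's axes at that moment; what a row does not reach only later rows make up. The controller multiplies each number of a shift by 40 cm and each number of a turn by 90 degrees. A row lasts 1/8 s, in which the tool goes at most 62.5 mm and 10.7 degrees, less where a joint would pass 70% of its speed; a pose out of reach is approached as far as the arm can. A call with a number of a shift or a turn outside -1 to 1 is refused whole. A call with a gripper value outside its range is refused whole. The fingers move at their own pace and stop on an object; "grip_force" is the grip in N (left out, the last holds). Time passes only in rows, so rows that repeat a pose let the fingers close. It gives the time, the measured TCP pose, the force, the opening and the grip force at its end, in the units of the state.
- telemetry.read_state(): the state, without advancing time (a new reading comes with each control period).
- imaging.get_image(name): name is "side" or "top"; returns a dict with "color" (400x640x3 uint8, red, green, blue), "camera_matrix" (3x3 intrinsics, pixels), "k1" (the pictures are not rectified: a ray, as slopes to the right and down, at radius r is drawn at 1 + k1 r^2 times it, then the intrinsics apply), "R" (3x3) and "t" (3): a world point X has camera coordinates R X + t. Camera axes: x right, y down, z forward; pixel columns grow to the right and rows downward; lengths in mm; the calibration is good to about 2 mm. A picture is of the moment at which its call begins. There is no depth.
- robot.close_job(): hands the job in; it is judged then, once.
The state is a dict: "time": time; "joint_positions": joint angles; "dq": joint speeds; "joint_efforts": joint torques, N m; "position": TCP position; "orientation": TCP orientation; "wrist_force": force on the tool from outside, world axes, zero at the start; "wrist_torque": the same for the moment, N m; "finger_gap": finger opening in mm; "grip_force": force on a finger pad.
Only numpy, scipy, OpenCV 4.12 (cv2) and the standard library are available. Lean on these libraries where they do the work, as an engineer would, in place of code of your own. Each camera call takes 0.05 s, during which the arm holds its last target. There are 200 camera calls.

## Working session

There is one attempt and no reset: what is moved stays moved. The work goes in short steps, Python scripts to look and compute and a tool call to move; the robot and the scene stay as the last step left them, time stands still between calls to the robot, and variables do not carry over. Pictures are saved under pics/ and viewed, at most 10 in all, crops included, and the job is handed in when it is done.

Besides the shell and the picture viewer there is one more tool, called as a command line: name --pt "numbers of a row" for each row, then --argument value for the rest. move_arm: Moves the arm, as the interface text tells. Its arguments: {"type":"object","properties":{"targets":{"type":"array"},"grip_force":{"type":"number"}},"required":["targets"]}

```bash
mkdir -p pics; cat > h.py <<'E'
import numpy as np, cv2
from rig import telemetry, imaging, robot
def ray(im,px):
    K=np.array(im["camera_matrix"],float);R=np.array(im["R"]);t=np.array(im["t"])
    u=(px[0]-K[0,2])/K[0,0];v=(px[1]-K[1,2])/K[1,1];k=im["k1"]
    x,y=u,v
    for _ in range(30):
        s=1+k*(x*x+y*y);x,y=u/s,v/s
    return -R.T@t, R.T@np.array([x,y,1.])
def onz(im,px,z):
    c,d=ray(im,px);return c+d*(z-c[2])/d[2]
def proj(im,X):
    K=np.array(im["camera_matrix"],float);p=np.array(im["R"])@np.array(X,float)+np.array(im["t"])
    x,y=p[0]/p[2],p[1]/p[2];s=1+im["k1"]*(x*x+y*y)
    return np.array([K[0,0]*x*s+K[0,2],K[1,1]*y*s+K[1,2]])
def two(i1,p1,i2,p2):
    c,d=ray(i1,p1);e,f=ray(i2,p2)
    A=np.stack([d,-f],1);s=np.linalg.lstsq(A,e-c,rcond=None)[0]
    a,b=c+s[0]*d,e+s[1]*f
    return (a+b)/2,np.linalg.norm(a-b)
E
python3 - <<'E'
from h import *
for n in("top","side"):
    im=imaging.get_image(n);cv2.imwrite(f"pics/{n}0.png",im["color"][:,:,::-1])
    print(n,-np.array(im["R"]).T@np.array(im["t"]),im["camera_matrix"],im["k1"])
s=telemetry.read_state();print(s);print(robot.tip_reach)
E
```

```text
top [ 371.17428108   35.71274233 1157.41800166] [[381.38430646   0.         320.35226668]
 [  0.         381.38430646 199.41734582]
 [  0.           0.           1.        ]] 0.0010392690441853223
side [ 511.2747257  -586.21290131  856.07576007] [[372.87419319   0.         318.46687003]
 [  0.         372.87419319 201.13245515]
 [  0.           0.           1.        ]] -0.08483570918921568
{'time': 0.1, 'joint_positions': array([ 1.10998514,  0.39912305,  0.04506953,  1.53773582, -0.01867845,
        1.20691567, -0.05072222]), 'dq': array([ 9.98915836e-04, -5.62169096e-04,  1.54364588e-05, -4.58868325e-03,
        8.98702391e-05,  1.57198993e-03,  2.94920791e-04]), 'joint_efforts': array([ 3.30687755e-03, -4.76265264e+01,  1.36989143e+00, -2.54948205e+01,
        1.18406091e-02,  5.03876581e-03,  4.33203681e-06]), 'position': array([ 229.88655584, -607.40700474,  241.37286425]), 'orientation': array([-3.13983872e+00,  1.54997045e-04,  3.61878519e-01]), 'wrist_force': array([-0.31475007,  0.71105863, -0.24384358]), 'wrist_torque': array([-0.02034608, -0.02140186, -0.01921126]), 'grip_force': 0.0, 'finger_gap': 85.00740036940954}
11.0
```

View pics/top0.png

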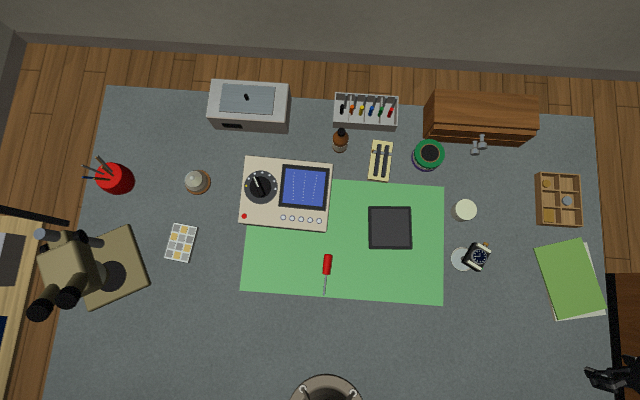

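View pics/side0.png

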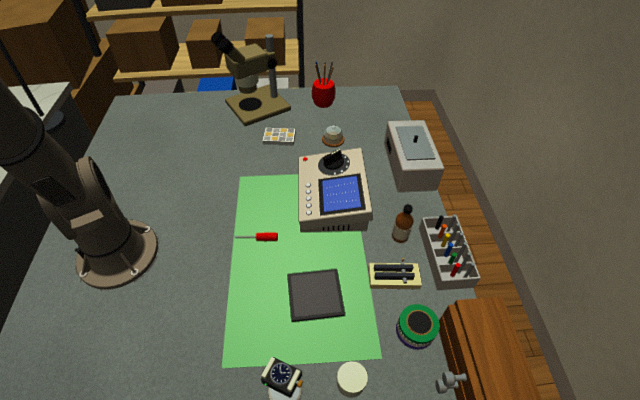

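Top view: pad near (390,228), stand foot (461,259) with head (478,256), jar (466,210), knob (261,187). Side view: pad (316,294), stand head (282,376), knob (334,162). Next I zoom in on the knob and the stand.

```bash
python3 - <<'E'
import cv2,numpy as np
t=cv2.imread("pics/top0.png");s=cv2.imread("pics/side0.png")
def c(i,x,y,w=50,h=37):
    return cv2.resize(i[y:y+h,x:x+w],(400,296),interpolation=cv2.INTER_CUBIC)
cv2.imwrite("pics/m0.png",np.vstack([np.hstack([c(t,236,168),c(t,446,240)]),np.hstack([c(s,309,144),c(s,258,352)])]))
E
```

```text
(no output)
```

View pics/m0.png

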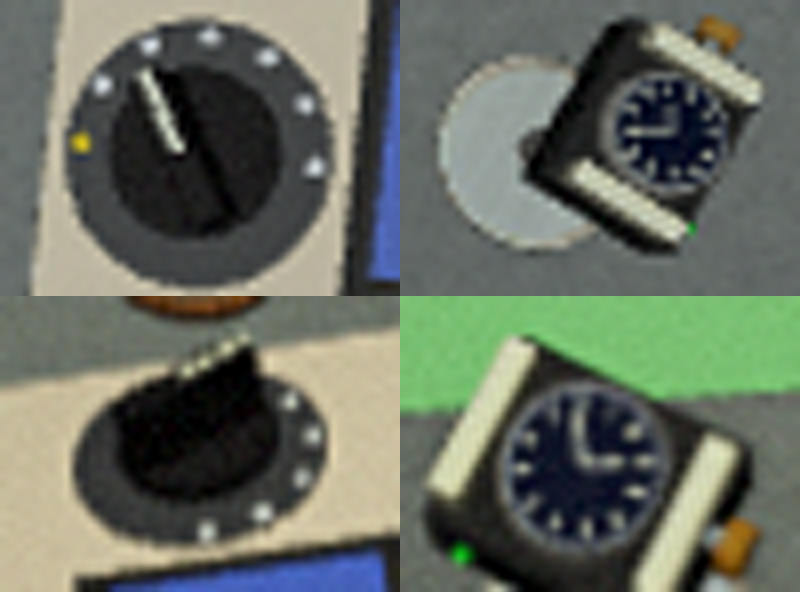

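```bash
cat > m.py <<'E'
from h import *
T=imaging.get_image("top");S=imaging.get_image("side")
t=lambda x,y,ox,oy:(ox+(x+.5)/8-.5,oy+(y+.5)/8-.5)
tk={2:(150,45),3:(210,37),4:(268,57),5:(305,103),6:(315,165)}
sk={6:(207,532),5:(262,512),4:(302,479),3:(313,436),2:(290,400)}
P={}
for k in tk:
    P[k],e=two(T,t(*tk[k],236,168),S,t(sk[k][0],sk[k][1]-296,309,144)); print(k,P[k].round(1),round(e,1))
zm=np.mean([p[2] for p in P.values()])
for n,a,h in(("watch",(668,132,585,467),125),("brass",(718,35,735,548),105),("jawA0",(655,35,0,0),125)):
    if a[2]: print(n,two(T,t(a[0]-400,a[1],446,240),S,t(a[2]-400,a[3]-296,258,352)))
print("foot",onz(T,t(135,152,446,240),10))
j=[onz(T,t(x-400,y,446,240),130) for x,y in((660,40),(755,90),(580,170),(680,230))]
print("jaw yaw", [np.degrees(np.arctan2(*(b-a)[[1,0]])) for a,b in((j[0],j[1]),(j[2],j[3]))])
j=[onz(S,t(x-400,y-296,258,352),130) for x,y in((518,350),(447,490))]
print("jaw yaw side",np.degrees(np.arctan2(*(j[1]-j[0])[[1,0]])))
# pad
for im,h,box in((T,16,(360,195,425,260)),(S,16,(280,260,352,330))):
    c=im["color"].astype(int);m=((c.max(2)<90)&(c.max(2)-c.min(2)<25)).astype(np.uint8)
    q=np.zeros_like(m);x0,y0,x1,y1=box;q[y0:y1,x0:x1]=m[y0:y1,x0:x1]
    cs,_=cv2.findContours(q,0,1);k=max(cs,key=cv2.contourArea)
    b=cv2.approxPolyDP(k,6,True)[:,0];w=np.array([onz(im,p,h)[:2] for p in b])
    print("pad",b.tolist(),w.round(0).tolist(),w.mean(0))
# jar
c=onz(T,(466,209.5),54);print("jar",c)
W=imaging
E
python3 m.py
```

```text
2 [654.4 254.8  92.9] 2.8
3 [659.8 233.5  93.4] 1.0
4 [653.7 211.9  92.1] 2.0
5 [637.6 197.   90.5] 2.7
6 [616.5 191.8  86.2] 1.7
watch (array([ 461.5642385 , -374.95144787,  131.29914224]), np.float64(1.415629747663632))
brass (array([ 495.69547392, -393.87642643,  126.48604672]), np.float64(1.3293199447740585))
foot [ 461.95652562 -374.13333045   10.        ]
jaw yaw [np.float64(-114.555767644822), np.float64(-117.66386524705291)]
jaw yaw side -117.09577774104913
pad [[368, 207], [369, 248], [411, 248], [410, 207]] [[596.0, -86.0], [472.0, -95.0], [481.0, -220.0], [605.0, -214.0]] [ 538.52648661 -153.73808399]
pad [[335, 269], [288, 274], [292, 321], [344, 314]] [[594.0, -89.0], [472.0, -97.0], [480.0, -224.0], [604.0, -214.0]] [ 537.53840571 -156.05345336]
jar [ 602.03230986 -368.9461103    54.        ]
```

```bash
cat >> m.py <<'E'
print('---')
outer=two(T,t(145,75,236,168),S,t(245,343-296,309,144));inner=two(T,t(180,150,236,168),S,t(183,372-296,309,144))
print("line",outer,inner)
from scipy.optimize import least_squares
ks=sorted(P);A=np.array([P[k] for k in ks])
def fr(y):
    x=np.array([np.cos(y)*np.cos(.1745),np.sin(y)*np.cos(.1745),np.sin(.1745)]);yv=np.array([-np.sin(y),np.cos(y),0]);return x,yv,np.cross(x,yv)
def pt(p,k):
    x,yv,_=fr(p[3]);a=np.pi/2-k*np.pi/6   # mark 3 at +x
    return p[:3]+p[4]*(x*np.cos(a)+yv*np.sin(a))
r=least_squares(lambda p:np.concatenate([pt(p,k)-P[k] for k in ks]),[617,234,86,0,42.8])
x,yv,z=fr(r.x[3]);print("c",r.x.round(2),"rms",np.sqrt(np.mean(r.fun**2)),"z",z)
for o in(outer,inner): d=o[0]-r.x[:3];print("line in deck frame",(d@x).round(1),(d@yv).round(1),(d@z).round(1),np.degrees(np.arctan2(d@yv,d@x)))
E
python3 m.py|sed '1,/---/d'
```

```text
line (array([634.4122264 , 248.15822828, 127.99406575]), np.float64(2.163740122384292)) (array([609.31637661, 233.17277767, 127.85065003]), np.float64(0.6337784530717223))
c [ 6.1763e+02  2.3443e+02  8.6230e+01 -3.0000e-02  4.2700e+01] rms 0.2525533706500029 z [-0.17355851  0.0044578   0.98481347]
line in deck frame 23.4 14.2 38.3 31.13463258509087
line in deck frame -0.9 -1.5 42.4 -122.099666519372
```

move_arm --pt "0 0 -0.1 0 0 0 0" --pt "0 0 -0.1 0 0 0.12 0" --pt "0 0 -0.1 0 0 0.24 0" --pt "0 0 -0.1 0 0 0.36 0" --pt "0 0 -0.1 0 0 0.48 0"

```text
time: 0.92
position: [230.1, -607.8, 282.3]
orientation: [-3.142, 0.0, -0.394]
wrist_force: [-1.0, -0.1, 0.2]
finger_gap: 85.2
grip_force: 0.0
```

```bash
cat >> h.py <<'E'
from scipy.spatial.transform import Rotation as Ro
def delta(p,rpy,target,Rt):
    R=Ro.from_euler("xyz",rpy)
    return (R.inv().apply(np.array(target)-np.array(p))/400).round(3),((R.inv()*Rt).as_rotvec()/(np.pi/2)).round(3)
E
python3 -c "
from h import *
print(delta([230.1,-607.8,282.3],[-3.142,0,-.394],[461.8,-374.5,215],Ro.from_euler('xyz',[np.pi,0,-.48])))"
```

```text
(array([ 0.311, -0.761,  0.168]), array([ 0.   , -0.   ,  0.055]))
```

move_arm --pt "0.155 -0.38 0 0 0 0.055 0" --pt "0.311 -0.761 0.05 0 0 0.055 0" --pt "0.311 -0.761 0.105 0 0 0.055 0" --pt "0.311 -0.761 0.105 0 0 0.055 0" --pt "0.311 -0.761 0.105 0 0 0.055 0"

```text
time: 1.55
position: [448.0, -385.7, 243.8]
orientation: [3.141, -0.001, -0.475]
wrist_force: [1.4, -0.8, -0.4]
finger_gap: 85.4
grip_force: 0.0
```

move_arm --pt "0 0 0 0 0 0 0" --pt "0 0 0 0 0 0 0" --pt "0 0 0 0 0 0 0"

```text
time: 1.92
position: [445.4, -389.0, 244.2]
orientation: [3.14, -0.0, -0.478]
wrist_force: [0.5, 0.4, 0.4]
finger_gap: 85.3
grip_force: 0.0
```

```bash
python3 - <<'E'
from h import *
s=telemetry.read_state();print(s['position'],s['orientation'])
a=[]
for n,x,y in(("top",430,220),("side",230,300)):
    im=imaging.get_image(n);a.append(cv2.resize(im["color"][y:y+100,x:x+100,::-1],(400,400),interpolation=2))
    print(proj(im,s['position']))
cv2.imwrite("pics/a.png",np.hstack(a))
E
```

```text
[ 445.35252067 -389.03371582  244.23674216] [ 3.14049903e+00 -3.92797370e-04 -4.77820745e-01]
[504.43481859 260.89609947]
[266.03470733 361.63158554]
```

View pics/a.png

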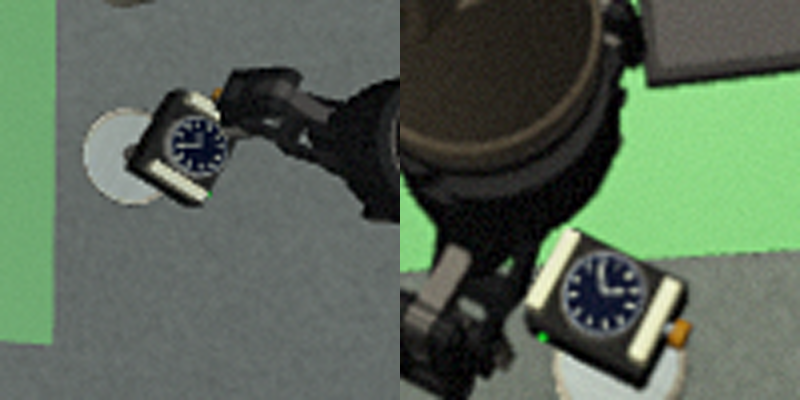

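The gripper is level above the stand, about 20 mm short of it, with head and tool yaw parallel. I'll correct the xy and then descend.

move_arm --pt "0.02 -0.051 0 0 0 0 0" --pt "0.02 -0.051 0 0 0 0 0" --pt "0.02 -0.051 0.1 0 0 0 0" --pt "0.02 -0.051 0.15 0 0 0 0" --pt "0.02 -0.051 0.2 0 0 0 0"

```text
time: 2.65
position: [461.8, -374.0, 163.1]
orientation: [3.141, 0.001, -0.476]
wrist_force: [-0.7, -0.1, -0.4]
finger_gap: 85.5
grip_force: 0.0
```

move_arm --pt "0 0 0.06 0 0 0 0" --pt "0 0 0.11 0 0 0 0" --pt "0 0 0.15 0 0 0 0" --pt "0 0 0.168 0 0 0 0" --pt "0 0 0.168 0 0 0 0"

```text
time: 3.28
position: [462.9, -373.0, 96.5]
orientation: [3.141, 0.0, -0.475]
wrist_force: [-0.4, 0.4, 0.1]
finger_gap: 85.1
grip_force: 0.0
```

```bash
python3 - <<'E'
from h import *
s=telemetry.read_state();print(s['position'],s['orientation'],s['wrist_force'])
a=[]
for n,x,y in(("top",430,220),("side",230,300)):
    im=imaging.get_image(n);a.append(cv2.resize(im["color"][y:y+100,x:x+100,::-1],(400,400),interpolation=2))
cv2.imwrite("pics/b.png",np.hstack(a))
E
```

```text
[ 462.90096133 -372.97145967   96.51116521] [ 3.14141509e+00  4.36933944e-04 -4.74874863e-01] [-0.4021599   0.36086573  0.05979682]
```

View pics/b.png

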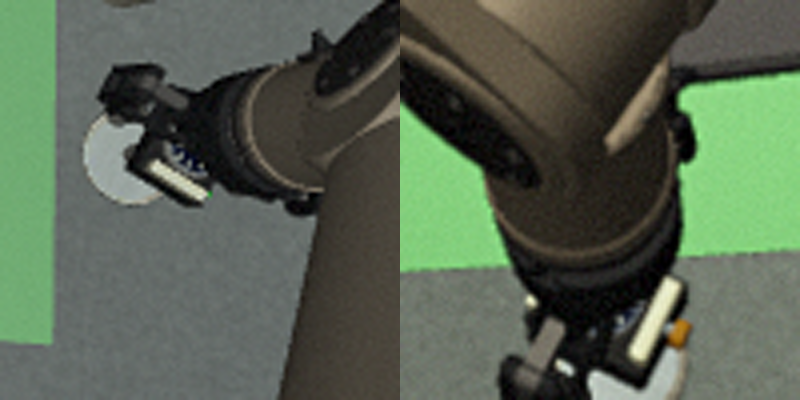

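The fingers straddle the head with clearance on both sides, so I'm closing.

move_arm --pt "0 0 0 0 0 0 60" --pt "0 0 0 0 0 0 90" --pt "0 0 0 0 0 0 110" --pt "0 0 0 0 0 0 140" --pt "0 0 0 0 0 0 255" --grip_force 45

```text
time: 4.0
position: [463.3, -373.9, 97.5]
orientation: [3.14, -0.002, -0.475]
wrist_force: [-1.5, -2.9, 6.2]
finger_gap: 49.5
grip_force: 46.0
```

move_arm --pt "0 0 0 0 0 0 255" --pt "0 0 0 0 0 0 255" --pt "0 0 0 0 0 0 255"

```text
time: 4.38
position: [463.3, -373.9, 97.5]
orientation: [3.14, -0.002, -0.475]
wrist_force: [-1.1, -2.3, 6.0]
finger_gap: 49.4
grip_force: 46.0
```

```bash
python3 - <<'E'
from h import *
s=telemetry.read_state();print(s['position'],s['orientation'],s['wrist_force'],s['finger_gap'],s['grip_force'])
R=Ro.from_euler('xyz',s['orientation']);p=s['position']
# stand foot centre from TCP offset unknown (~0); transport to pad, yaw +? same
print(delta(p,s['orientation'],[538,-155,p[2]+50],R))
E
```

```text
[ 463.30628928 -373.87523422   97.4798898 ] [ 3.14033193e+00 -1.62010158e-03 -4.74980637e-01] [-1.06210629 -2.31024496  6.01576769] 49.38268097930765 45.9568852186203
(array([-0.084, -0.572, -0.126]), array([0., 0., 0.]))
```

move_arm --pt "0 0 -0.01 0 0 0 255" --pt "0 0 -0.03 0 0 0 255" --pt "0 0 -0.06 0 0 0 255" --pt "0 0 -0.09 0 0 0 255" --pt "0 0 -0.1 0 0 0 255"

```text
time: 5.0
position: [463.9, -373.1, 138.2]
orientation: [3.141, -0.002, -0.474]
wrist_force: [-1.2, -0.8, -3.4]
finger_gap: 49.5
grip_force: 47.1
```

move_arm --pt "-0.005 -0.03 0 0 0 0 255" --pt "-0.014 -0.09 0 0 0 0 255" --pt "-0.024 -0.16 0 0 0 0 255" --pt "-0.034 -0.23 0 0 0 0 255" --pt "-0.044 -0.3 0 0 0 0 255"

```text
time: 5.62
position: [502.4, -255.7, 136.2]
orientation: [-3.141, 0.001, -0.474]
wrist_force: [-0.1, -0.3, -3.6]
finger_gap: 49.3
grip_force: 47.1
```

move_arm --pt "-0.01 -0.07 0 0 0 0 255" --pt "-0.02 -0.14 0 0 0 0 255" --pt "-0.03 -0.21 0 0 0 0 255" --pt "-0.038 -0.255 0 0 0 0 255" --pt "-0.04 -0.272 0 0 0 0 255"

```text
time: 6.25
position: [537.9, -152.2, 136.4]
orientation: [-3.142, 0.001, -0.472]
wrist_force: [0.4, -0.5, -3.5]
finger_gap: 49.4
grip_force: 47.2
```

```bash
python3 - <<'E'
from h import *
s=telemetry.read_state();print(s['position'],s['orientation'],s['wrist_force'],s['finger_gap'])
a=[]
for n,x,y in(("top",330,160),("side",230,220)):
    im=imaging.get_image(n);a.append(cv2.resize(im["color"][y:y+133,x:x+133,::-1],(400,400),interpolation=2))
    for h in(0,10): print(n,proj(im,np.r_[s['position'][:2],s['position'][2]-97.5+h])-[x,y])
cv2.imwrite("pics/c.png",np.hstack(a))
E
```

```text
[ 537.93907727 -152.24228463  136.44686307] [-3.14152044e+00  6.16169052e-04 -4.72357735e-01] [ 0.42439574 -0.45758782 -3.4948081 ] 49.37157202375121
top [60.30782253 66.39758657]
top [60.90241615 65.93474154]
side [84.84442027 67.75095599]
side [84.85047267 65.76595947]
```

View pics/c.png

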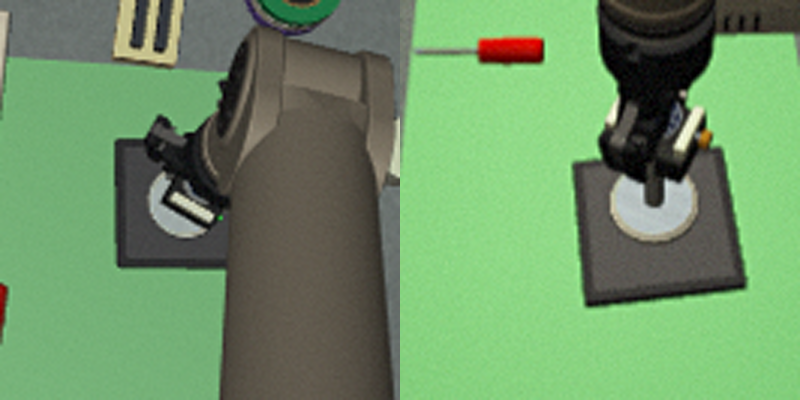

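The stand hangs upright with its foot centred over the pad (side crop, foot near (654,203)). I'll lower it gently.

move_arm --pt "0 0 0.015 0 0 0 255" --pt "0 0 0.03 0 0 0 255" --pt "0 0 0.04 0 0 0 255" --pt "0 0 0.046 0 0 0 255" --pt "0 0 0.05 0 0 0 255"

```text
time: 6.98
position: [537.8, -154.0, 116.5]
orientation: [3.141, 0.0, -0.475]
wrist_force: [0.6, -0.9, -3.6]
finger_gap: 49.5
grip_force: 47.2
```

move_arm --pt "0 0 0.001 0 0 0 255" --pt "0 0 0.002 0 0 0 255" --pt "0 0 0.003 0 0 0 255" --pt "0 0 0.004 0 0 0 255" --pt "0 0 0.005 0 0 0 255"

```text
time: 7.6
position: [537.8, -153.9, 114.7]
orientation: [3.142, -0.0, -0.475]
wrist_force: [-0.6, 0.0, -2.8]
finger_gap: 49.6
grip_force: 47.2
```

move_arm --pt "0 0 0.001 0 0 0 255" --pt "0 0 0.002 0 0 0 255" --pt "0 0 0.003 0 0 0 255" --pt "0 0 0.003 0 0 0 255" --pt "0 0 0.003 0 0 0 255"

```text
time: 8.22
position: [537.9, -153.9, 113.6]
orientation: [3.142, -0.0, -0.475]
wrist_force: [0.4, -0.1, -2.0]
finger_gap: 49.4
grip_force: 47.3
```

move_arm --pt "0 0 0.001 0 0 0 255" --pt "0 0 0.002 0 0 0 255" --pt "0 0 0.003 0 0 0 255" --pt "0 0 0.003 0 0 0 255" --pt "0 0 0.003 0 0 0 255"

```text
time: 8.85
position: [538.2, -154.2, 113.4]
orientation: [-3.142, -0.001, -0.475]
wrist_force: [-2.4, -0.5, 6.4]
finger_gap: 49.3
grip_force: 48.0
```

The wrist force went positive, so the foot is seated. Releasing.

move_arm --pt "0 0 0 0 0 0 100" --pt "0 0 0 0 0 0 85" --pt "0 0 0 0 0 0 60" --pt "0 0 0 0 0 0 30" --pt "0 0 0 0 0 0 0"

```text
time: 9.48
position: [537.9, -153.8, 112.2]
orientation: [3.142, -0.0, -0.474]
wrist_force: [0.2, 0.6, -0.3]
finger_gap: 85.3
grip_force: 0.0
```

move_arm --pt "0 0 0 0 0 0 0" --pt "0 0 -0.03 0 0 0 0" --pt "0 0 -0.1 0 0 0 0" --pt "0 0 -0.2 0 0 0 0" --pt "0 0 -0.3 0 0 0 0"

```text
time: 10.1
position: [537.9, -153.9, 234.4]
orientation: [-3.141, -0.001, -0.475]
wrist_force: [1.2, -0.0, 0.7]
finger_gap: 85.5
grip_force: 0.0
```

```bash
python3 - <<'E'
from h import *
s=telemetry.read_state();p=s['position'];print(p,s['orientation'],s['joint_positions'],s['wrist_force'])
S=imaging.get_image("side")["color"];cv2.imwrite("pics/d.png",cv2.resize(S[200:340,220:420,::-1],(600,420)))
x=np.array([np.cos(-.03)*np.cos(.1745),np.sin(-.03)*np.cos(.1745),np.sin(.1745)]);y=np.array([-np.sin(-.03),np.cos(-.03),0]);z=np.cross(x,y)
c=np.array([617.6,234.4,86.2]);b=np.cos(np.pi/6)*x+np.sin(np.pi/6)*y
Rt=Ro.from_matrix(np.stack([b,np.cross(-z,b),-z],1))
g=c+z*(31-8)   # TCP 8 mm ahead of the grasp point
print(Rt.as_euler('xyz'),g,g+100*z)
print(delta(p,s['orientation'],g+100*z,Rt))
E
```

```text
[ 537.86143759 -153.87813199  234.37948505] [-3.14141438e+00 -9.12541058e-04 -4.74549388e-01] [ 0.24072887  0.24330999 -0.04600727  1.76590443  0.01232915  1.13172845
 -1.85450175] [ 1.15210708 -0.01729544  0.66650673]
[ 3.05367337 -0.150928    0.5002504 ] [613.60863448 234.5197769  108.85070981] [596.25487134 235.04054604 207.3320568 ]
(array([-0.314, -0.932,  0.067]), array([-0.004,  0.115, -0.615]))
```

View pics/d.png

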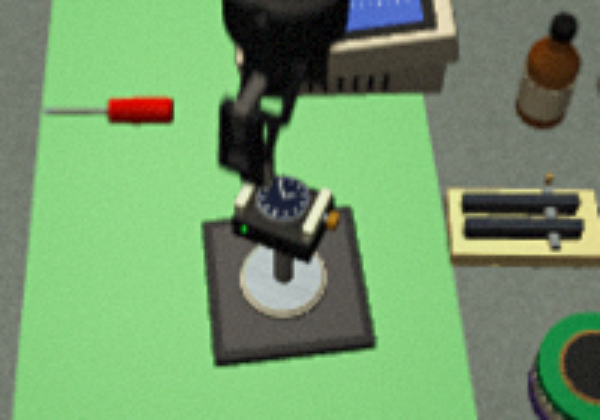

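The stand stands upright and released near the pad's centre. Next is the selector.

move_arm --pt "-0.04 -0.12 0 0 0.015 -0.08 0" --pt "-0.08 -0.24 0 0 0.03 -0.16 0" --pt "-0.12 -0.36 0.01 0 0.045 -0.24 0" --pt "-0.16 -0.48 0.02 0 0.06 -0.32 0" --pt "-0.2 -0.6 0.03 0 0.075 -0.4 0"

```text
time: 10.78
position: [576.7, 97.8, 221.2]
orientation: [3.105, -0.112, 0.161]
wrist_force: [0.7, -0.1, -0.2]
finger_gap: 85.4
grip_force: 0.0
```

```bash
cat > k.py <<'E'
from h import *
import sys
s=telemetry.read_state();p=s['position'];print(p,s['orientation'],s['joint_positions'].round(2))
x=np.array([np.cos(-.03)*np.cos(.1745),np.sin(-.03)*np.cos(.1745),np.sin(.1745)]);y=np.array([-np.sin(-.03),np.cos(-.03),0]);z=np.cross(x,y)
c=np.array([617.6,234.4,86.2]);b=np.cos(np.pi/6)*x+np.sin(np.pi/6)*y
Rt=Ro.from_matrix(np.stack([b,np.cross(-z,b),-z],1))
print(delta(p,s['orientation'],c+z*(23+float(sys.argv[1])),Rt))
E
python3 k.py 70
```

```text
[576.69063757  97.78010823 221.1633832 ] [ 3.10487381 -0.11242177  0.1605407 ] [-0.04  0.25 -0.27  1.8   0.14  1.   -1.78]
(array([ 0.103, -0.333,  0.109]), array([-0.004,  0.038, -0.212]))
```

move_arm --pt "0.03 -0.11 0.02 0 0.01 -0.07 0" --pt "0.07 -0.22 0.05 0 0.025 -0.14 0" --pt "0.103 -0.333 0.08 -0.004 0.038 -0.212 0" --pt "0.103 -0.333 0.109 -0.004 0.038 -0.212 0" --pt "0.103 -0.333 0.109 -0.004 0.038 -0.212 0"

```text
time: 11.4
position: [601.1, 232.1, 175.9]
orientation: [3.054, -0.147, 0.495]
wrist_force: [-0.3, -0.6, 0.8]
finger_gap: 85.2
grip_force: 0.0
```

```bash
python3 k.py 0; python3 - <<'E'
from h import *
a=[]
for n,x,y in(("top",220,140),("side",280,100)):
    im=imaging.get_image(n);a.append(cv2.resize(im["color"][y:y+100,x:x+100,::-1],(400,400),interpolation=2))
cv2.imwrite("pics/e.png",np.hstack(a))
E
```

```text
[601.10330477 232.08910052 175.85561273] [ 3.05405711 -0.14722607  0.49453683] [-0.2   0.38 -0.35  1.75  0.28  0.91 -1.76]
(array([ 0.005, -0.005,  0.17 ]), array([ 0.   ,  0.003, -0.003]))
```

View pics/e.png

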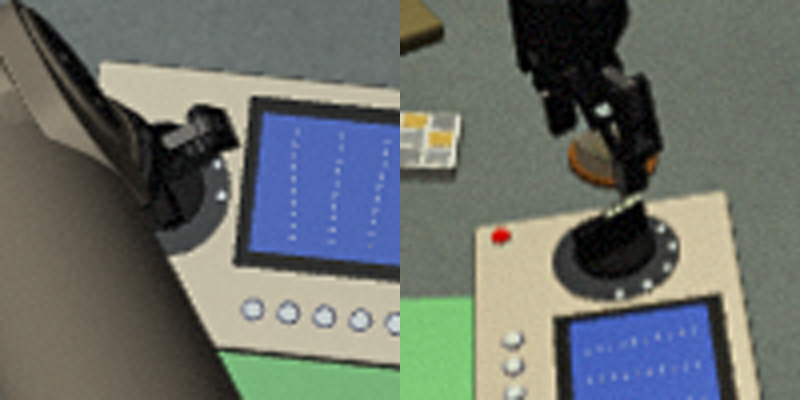

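The fingers are open on either side of the knob bar, aligned with it (bar in the side crop near (620,215)). Descending along the knob axis and gripping.

move_arm --pt "0.005 -0.005 0.04 0 0.003 -0.003 0" --pt "0.005 -0.005 0.09 0 0.003 -0.003 0" --pt "0.005 -0.005 0.13 0 0.003 -0.003 0" --pt "0.005 -0.005 0.163 0 0.003 -0.003 0" --pt "0.005 -0.005 0.163 0 0.003 -0.003 0"

```text
time: 12.12
position: [612.8, 235.1, 110.8]
orientation: [3.054, -0.151, 0.5]
wrist_force: [-0.2, 0.2, 1.2]
finger_gap: 85.4
grip_force: 0.0
```

move_arm --pt "0 0 0 0 0 0 100" --pt "0 0 0 0 0 0 180" --pt "0 0 0 0 0 0 255" --pt "0 0 0 0 0 0 255" --pt "0 0 0 0 0 0 255" --grip_force 60

```text
time: 12.75
position: [613.8, 235.5, 113.2]
orientation: [3.054, -0.155, 0.5]
wrist_force: [-1.1, -0.4, 4.5]
finger_gap: 12.5
grip_force: 59.7
```

```bash
python3 k.py 0; python3 -c "
from h import *
s=telemetry.read_state();print(s['wrist_force'],s['wrist_torque'],s['finger_gap'],s['grip_force'])"
```

```text
[613.83285615 235.47685719 113.23372723] [ 3.05351521 -0.15451424  0.50040929] [-0.22  0.46 -0.33  1.78  0.33  0.79 -1.8 ]
(array([-0.003,  0.001,  0.011]), array([ 0.   , -0.002, -0.   ]))
[-1.08407758 -0.4134839   4.52665926] [-0.24098723  0.29216129 -0.08332522] 12.531900299678293 59.68037188053131
```

move_arm --pt "0 0 0 0 0 0.08 255" --pt "0 0 0 0 0 0.16 255" --pt "0 0 0 0 0 0.24 255" --pt "0 0 0 0 0 0.32 255" --pt "0 0 0 0 0 0.4 255"

```text
time: 13.38
position: [614.0, 234.6, 113.3]
orientation: [-3.122, -0.177, -0.14]
wrist_force: [-1.0, -3.0, 3.2]
finger_gap: 12.6
grip_force: 59.8
```

```bash
python3 -c "
from h import *
s=telemetry.read_state();print(s['joint_positions'].round(2),s['wrist_force'],s['wrist_torque'],s['finger_gap'],s['grip_force'])"
```

```text
[-0.33  0.45 -0.19  1.78  0.24  0.78 -2.36] [-0.95357456 -2.99445132  3.17185331] [-0.60429779  0.22181842  0.05784948] 12.594273830997114 59.83050227165222
```

Turned 36 of 60 degrees with j7 well inside its range. Finishing the turn.

move_arm --pt "0 0 0 0 0 0.08 255" --pt "0 0 0 0 0 0.16 255" --pt "0 0 0 0 0 0.24 255" --pt "0 0 0 0 0 0.27 255" --pt "0 0 0 0 0 0.27 255"

```text
time: 14.0
position: [613.9, 234.1, 113.2]
orientation: [-3.052, -0.153, -0.566]
wrist_force: [-1.3, -3.2, 5.6]
finger_gap: 13.0
grip_force: 60.0
```

move_arm --pt "0 0 0 0 0 0 200" --pt "0 0 0 0 0 0 100" --pt "0 0 0 0 0 0 0" --pt "0 0 0 0 0 0 0" --pt "0 0 0 0 0 0 0"

```text
time: 14.62
position: [613.6, 235.7, 112.6]
orientation: [-3.05, -0.152, -0.565]
wrist_force: [-0.1, -0.6, 0.3]
finger_gap: 85.2
grip_force: 0.0
```

move_arm --pt "0 0 -0.05 0 0 0 0" --pt "0 0 -0.15 0 0 0 0" --pt "0 0 -0.28 0 0 0 0" --pt "-0.1 0 -0.35 0 0 0 0" --pt "-0.23 0 -0.35 0 0 0 0"

```text
time: 15.25
position: [513.6, 286.0, 241.8]
orientation: [-3.041, -0.155, -0.57]
wrist_force: [0.2, 1.6, -0.2]
finger_gap: 85.3
grip_force: 0.0
```

move_arm --pt "-0.13 0 0 0 0 0 0" --pt "-0.2 0 0 0 0 0 0" --pt "-0.2 0 0 0 0 0 0"

```text
time: 15.62
position: [443.6, 329.0, 225.7]
orientation: [-3.048, -0.151, -0.563]
wrist_force: [0.7, -0.5, 0.0]
finger_gap: 85.8
grip_force: 0.0
```

```bash
python3 - <<'E'
from h import *
a=[]
for n,x,y in(("top",220,140),("side",300,130)):
    im=imaging.get_image(n);cv2.imwrite(f"pics/{n}9.png",im["color"][:,:,::-1]);a.append(cv2.resize(im["color"][y:y+80,x:x+80,::-1],(400,400),interpolation=2))
S=im["color"];a2=[cv2.resize(S[240:340,260:360,::-1],(400,200*2)),]
cv2.imwrite("pics/f.png",np.vstack([np.hstack(a)[:300],np.hstack([a2[0],np.zeros_like(a2[0])])[:300]]))
E
```

```text
(no output)
```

View pics/f.png

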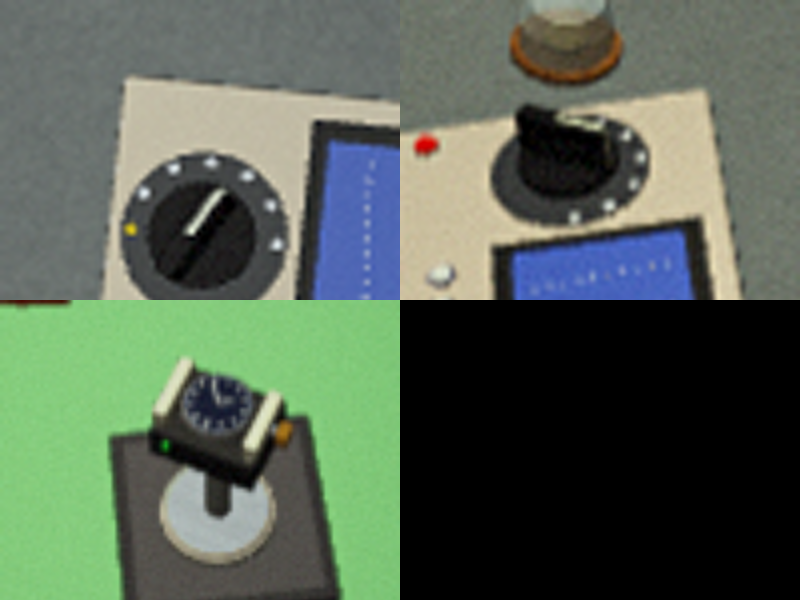

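The white line points at the fourth mark after yellow (top crop, near (247,175)). The stand is upright with its whole foot on the pad, and the arm is clear.

```bash
python3 -c "
from rig import robot;print(robot.close_job())"
```

```text
the job is handed in; nothing more can be done
None
```

I handed the job in after about 16 s on the robot clock: the last pictures show the selector line at its fourth click and the pick-up stand upright and released on the damping pad, with its whole foot on it. The hand-in returned no verdict.

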